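Tea strainer ready over the mug

TASK

I am about to pour the tea: lift the tea strainer out of its terracotta rest, turn it level with its open side up, and hold it centred over the mouth of the empty white mug, a finger's breadth or so above the rim and not touching it. Finish while still holding it there steadily, because I pour through it. Leave the rest, the two mugs, the honey jar and the sugar caddy standing where they are.

Things in the scene. Friction and masses are not known exactly. Their poses are not given: they have to be found in the camera images.
- tea_strainer: Tea strainer, 90 g: steel wire bowl 72 mm across, 26 mm deep, a small ear at x = +48 mm. Origin: centre of the rim; z out of the open side (up when level). The handle runs along -x: black grip bar from x = -84 to -180 mm, 14 mm wide (y), 10 mm thick (z), end loop to -188. At the start it leans in its rest, handle up, its x axis pointing 50 degrees below horizontal, open side up and away.
- strainer_grip (a point): Point on the middle line of the black grip bar, 145 mm from the strainer's origin along its -x, clear of the rest: a good place to pinch the bar across its 14 mm width (fingers closing along the strainer's y). Axes as the strainer's.
- strainer_bottom (a point): Lowest point of the strainer's bowl when it is level, 26 mm under its origin along -z. Axes as the strainer's.
- strainer_rest: Red-brown terracotta rest, loose, 0.7 kg. Origin on the table under the centre of its drip cup (87 mm across, 31 mm high), in which bowl and ear stand. 67 mm to -x a post with a fork: saddle 121 mm high, prongs to 145 mm, 46 mm wide, gap 20 mm; the handle lies in the gap and leans out to -x. Lift the strainer straight up: 60 mm frees it from cup and fork, 150 mm clears everything.
- rest_saddle (a point): Middle of the fork's saddle at the top of the rest's post, on which the handle lies about 100 mm from the strainer's origin.
- white_mug: Empty plain white mug, the one to use: 90 mm across, 96 mm high, about 0.34 kg; its round body's axis passes through the point (0, 19.5 mm) of its frame, the handle sticks out to -y. Origin on the table; stands upright, z up.
- white_mug_mouth (a point): Centre of the white mug's mouth, at rim height (96 mm above the table).
- blue_mug: Mug, blue above and white below, already filled, not the one to use: 78 mm across, 92 mm high; its round body's axis passes through (0, 16.5 mm) of its frame, the handle sticks out to -y. Origin on the table.
- honey_jar: Honey jar with a dark lid, 65 mm across, 86 mm high. Origin under its centre.
- sugar_caddy: Black caddy with sugar packets, 52 x 66 mm, 71 mm high. Origin under its centre.
- tea_jar: Large glass iced-tea jar on a black wire stand, fixed furniture and not used: about 190 mm across, 400 mm high; its tap with a lever sticks out 122 mm from the origin to -x, 130 to 200 mm above the table. Origin at table height under its middle; keep clear of it.
Mind the look-alikes: they are no part of the job. What is shaped like the sugar_caddy but turquoise is not meant.

How it is judged:
By the outcome, as a careful person would: the job done as asked, in the order asked, and still so for the second after the job is handed in, while the arm keeps its last pose, push and grip.
It also fails if it takes over 38 s, if anything falls off the work surface, if the arm or the gripper's body presses on something with over 40 N, if the wrist force passes 120 N, or if a joint passes its speed limit or range.

ROBOT

A 6-joint arm with a two-finger parallel gripper is mounted at the origin on a cart in front of the work surface, level with it; the furniture and walls round the work are solid. World frame = base frame: x ahead of the robot, y to its left, z up, the work surface at z = 0. Lengths are in m, angles in rad, forces in N, time in s.
With the tool pointing down it reaches from about 0.425 to 0.95 m from the base axis. Payload 3.5 kg.
Tool frame: the origin (TCP) lies at the very end of the fingers, on their centre line; the grasp point (between the pads) lies 19 mm behind it; z points along the fingers, y is the direction in which the jaws open and shut (so a half turn about z gives the same grasp; the last joint's range is limited). The gripper opens to 85 mm and grips with 20 to 120 N. Pads are 22 mm wide; open, the fingers measure 114 mm over their backs; the gripper's body (76 mm by 85 mm) begins 54 mm behind the grasp point. The pads swing forward as they close: fully open they stand 13 mm farther back than shut.
Start: joints at [-1.378, 0.286, 1.577, -0, 1.279, -0.15], TCP at [0.227, -0.636, 0.231] pointing down, gripper open.
Joint ranges: [-2.77, 2.77], [-0.9, 2.22], [0.21, 2.48], [-1.53, 4.67], [0.24, 2.81], [-2.84, 2.84]. Speed limits (rad/s): [2.79, 2.79, 3.14, 3.14, 3.14, 3.14].

INTERFACE

Orientations are given as a unit quaternion [x, y, z, w].
In Python, from plant import get_state, read_camera, get_calibration, ticket, search_frame, cut_out, pinpoint gives the robot as it stands.
- The arm moves only by the tool move_arm, never from a script. Its argument "plan" is a list that holds one entry, the list of rows, each a list of 7 numbers: the turn, a rotation vector about the tool's x, y, z in degrees, then the shift along the tool's x, y, z in m, then the finger opening in m, from 0 to 0.0854. In form: [[[ax, ay, az, x, y, z, hand], ...]]. A call has exactly 5 rows; each row is the pose to reach, as a shift and turn from the pose measured when the call began, along the tool's axes at that moment; what a row does not reach only later rows make up. A row lasts 1/8 s, in which the tool goes at most 62.5 mm and 10.7 degrees, less where a joint would pass 70% of its speed; a pose out of reach is approached as far as the arm can. A call with a gripper value outside its range is refused whole. The fingers move at their own pace and stop on an object; "force" is the grip in N (left out, the last holds). Time passes only in rows, so rows that repeat a pose let the fingers close, or fill a call up. It gives the time, the measured TCP pose, the force and the opening at its end, in the units of the state.
- get_state(): the state, without advancing time (a new reading comes with each control period).
- read_camera(name): name is "scene" or "top" or "wrist"; returns the picture (384x512x3 uint8, red, green, blue); there is no depth.
- get_calibration(name): a dict with "mtx" (3x3 intrinsics, pixels), "dist_coeffs" ([k1, k2, p1, p2, k3] as OpenCV has them; the pictures are not rectified), "extrinsics" (4x4, takes a point from camera to world coordinates); the wrist camera has in their place "hand_eye" (4x4, takes a point from camera to tool coordinates, whose origin is the TCP and whose axes are the flange's). Camera axes: x right, y up, looking along -z (the intrinsics and any distortion apply to the point x, -y, -z); pixel columns grow to the right and rows downward; lengths in m; the calibration is good to about 2 mm. A picture is of the moment at which its call begins: read the wrist's pose just before it. get_calibration takes no time and is no camera call.
- ticket.sign_off(): hands the job in, once; it reports no verdict.
Trained networks look in the newest picture that a camera, given by its name, has taken for a name from the list of things; names that differ only in an ending like _2 or _b are one class to them, and where a whole thing is asked for, a point or a joint stands for the part that bears it (a point fixed in the world has none). Each returns a list of dicts, best first, with "p" (0 to 1); they miss things now and then, are a little off and sometimes report something else, mostly with a low value. They report only what shows in the picture. A call takes as long as a camera call. They do not tell look-alikes from the thing itself.
- search_frame(camera, query): "centre" ([column, row] in pixels, amid what is visible of it).
- cut_out(camera, query): "pixels" (384x512 bool, what is visible of it) and "centre" ([column, row] in pixels, amid what is visible of it).
- pinpoint(camera, query): "centre" ([column, row] in pixels: a listed point, or the origin of a listed thing).
The state is a dict: "time": time; "qpos": joint angles; "dq": joint speeds; "joint_efforts": joint torques, N m; "eef_pos": TCP position; "tcp_rot": TCP orientation; "contact_force": force on the tool from outside, world axes, zero at the start; "wrist_torque": the same for the moment, N m; "opening": opening from 0.0 (shut) to 1.0 (fully open).
Only numpy, scipy, OpenCV 4.12 (cv2) and the standard library are available. Lean on these libraries where they do the work, as an engineer would, in place of code of your own. Each camera call takes 0.05 s, during which the arm holds its last target.

## Working session

There is one attempt and no reset: what is moved stays moved. The work goes in short steps, Python scripts to look and compute and a tool call to move; the robot and the scene stay as the last step left them, time stands still between calls to the robot, and variables do not carry over. Pictures are saved under pics/ and viewed, and the job is handed in when it is done.

Besides the shell and the picture viewer there is one more tool, called after ">>>" by a JSON object that holds its "api" and its "payload", one argument or row to a line. move_arm: Moves the arm, as the interface text tells. Its arguments: {"type":"object","properties":{"plan":{"type":"array","items":{"type":"array","items":{"type":"array","items":{"type":"number"}}}},"force":{"type":"number"}},"required":["plan"]}

```bash
ls; mkdir -p pics
python3 - <<'E'
from plant import *
import cv2
s=get_state(); print({k:s[k] for k in ('time','eef_pos','tcp_rot','opening')})
for n in ('scene','top','wrist'):
    im=read_camera(n); cv2.imwrite(f'pics/{n}0.png',cv2.resize(im[:,:,::-1],(768,576),interpolation=cv2.INTER_CUBIC))
for n in ('scene','top'):
    c=get_calibration(n); print(n,c['mtx'],c['dist_coeffs'],c['extrinsics'])
    for q in ('tea_strainer','strainer_grip','strainer_rest','rest_saddle','white_mug','white_mug_mouth','blue_mug','honey_jar','sugar_caddy'):
        print(q,[(round(d['p'],2),[round(float(x),1) for x in d['centre']]) for d in pinpoint(n,q)][:3])
c=get_calibration('wrist');print(c['hand_eye'])
print(get_state()['time'])
E
```

```text
pics
{'time': 0.0, 'eef_pos': array([ 0.22678596, -0.63504998,  0.2299192 ]), 'tcp_rot': array([ 9.85347360e-01,  1.70555369e-01, -2.58226233e-05, -1.20201656e-03]), 'opening': 1.0024669156260424}
scene [[458.00857147   0.         255.43255657]
 [  0.         458.00857147 191.57317714]
 [  0.           0.           1.        ]] [-0.11052804  0.          0.          0.          0.        ] [[-0.87708564  0.28470257 -0.3868659   0.05913549]
 [-0.4799485  -0.55170983  0.68210387  0.80587827]
 [-0.019241    0.78393922  0.62053934  0.82991344]
 [ 0.          0.          0.          1.        ]]
tea_strainer [(0.6, [219.3, 206.5])]
strainer_grip [(0.75, [239.8, 192.2])]
strainer_rest [(0.63, [217.8, 218.8])]
rest_saddle [(0.79, [233.2, 196.0])]
white_mug [(0.65, [179.5, 319.8])]
white_mug_mouth [(0.84, [180.6, 283.6]), (0.48, [329.1, 186.7])]
blue_mug [(0.72, [230.4, 271.7])]
honey_jar [(0.95, [328.0, 182.5])]
sugar_caddy [(0.81, [304.0, 215.9]), (0.48, [282.1, 159.1])]
top [[352.02470394   0.         251.85639374]
 [  0.         352.02470394 191.34791645]
 [  0.           0.           1. 
[... 279 characters left out ...]
a_strainer [(0.81, [248.1, 168.5])]
strainer_grip [(0.63, [234.7, 194.7])]
strainer_rest [(0.79, [247.9, 174.4])]
rest_saddle [(0.57, [238.2, 189.9])]
white_mug [(0.98, [142.8, 198.6])]
white_mug_mouth [(0.7, [137.8, 191.6])]
blue_mug [(0.95, [195.6, 208.7]), (0.48, [238.9, 191.5]), (0.35, [140.5, 195.5])]
honey_jar [(0.88, [344.9, 246.8])]
sugar_caddy [(0.7, [365.9, 189.5]), (0.64, [278.6, 245.6]), (0.32, [237.8, 192.5])]
[[ 4.71094765e-04  9.64141644e-01  2.65387771e-01  6.76433695e-02]
 [ 9.99999643e-01 -6.40238692e-04  5.50839952e-04  4.33721538e-04]
 [ 7.00999256e-04  2.65387417e-01 -9.64141601e-01 -1.41509787e-01]
 [ 0.00000000e+00  0.00000000e+00  0.00000000e+00  1.00000000e+00]]
1.05
```

View pics/scene0.png

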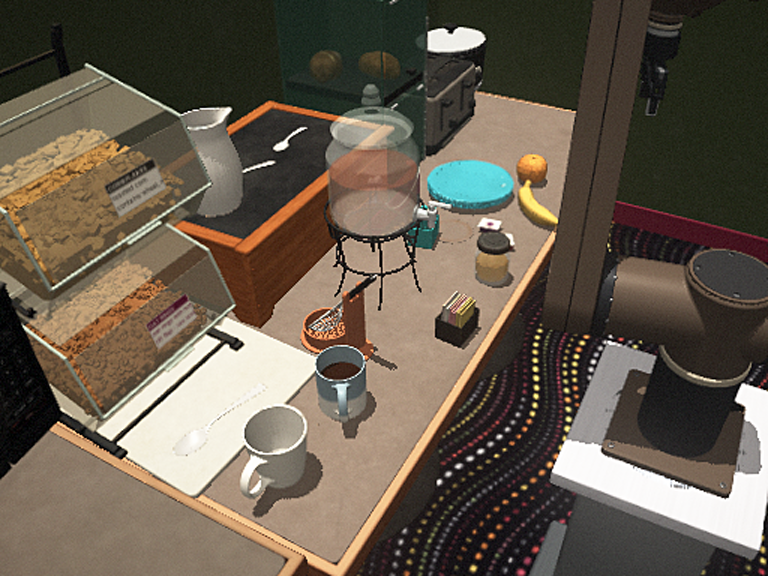

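View pics/top0.png

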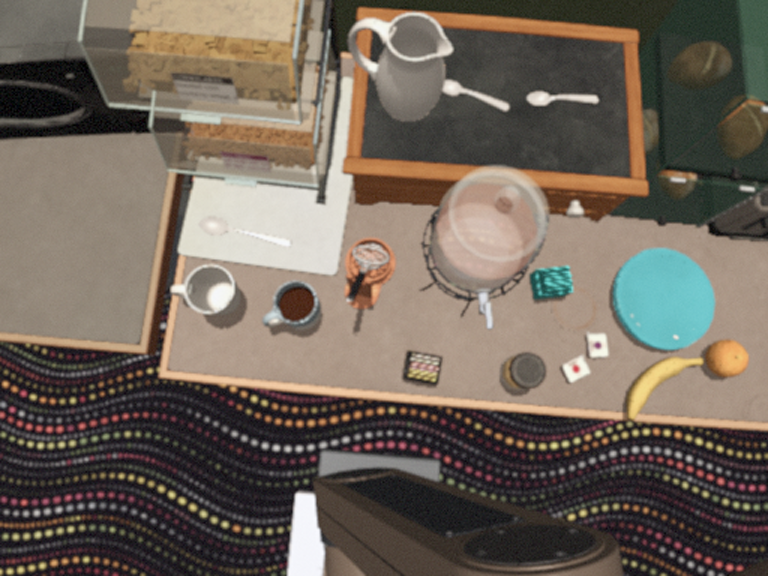

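View pics/wrist0.png

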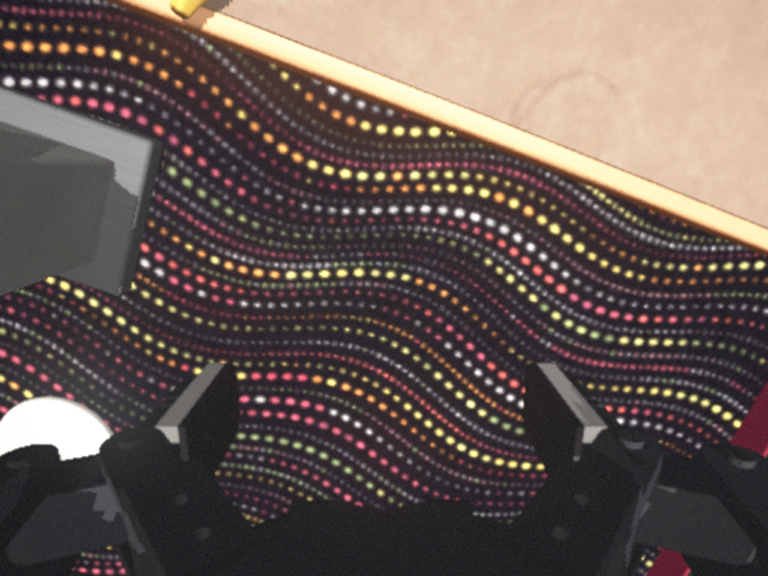

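The scene picture (768x576) shows the strainer in its rest at about (335,325) with its handle end at (372,280). The blue mug is at (340,380), the white mug at (275,450), and the black caddy at (457,318), with its turquoise look-alike at (427,232). Next I triangulate these.

```bash
cat > h.py <<'E'
from plant import *
import numpy as np, cv2
from scipy.optimize import least_squares
from scipy.spatial.transform import Rotation as R
def cam(n,s=None):
    c=get_calibration(n)
    if n=='wrist':
        s=s or get_state(); T=np.eye(4);T[:3,:3]=R.from_quat(s['tcp_rot']).as_matrix();T[:3,3]=s['eef_pos']
        return c['mtx'],c['dist_coeffs'],T@c['hand_eye']
    return c['mtx'],c['dist_coeffs'],c['extrinsics']
def proj(C,P):
    M,d,E=C; P=np.atleast_2d(P); Ei=np.linalg.inv(E)
    p=(P@Ei[:3,:3].T+Ei[:3,3])*[1,-1,-1]
    return cv2.projectPoints(p.reshape(-1,1,3),np.zeros(3),np.zeros(3),np.array(M),np.array(d))[0].reshape(-1,2)
def ray(C,uv):
    M,d,E=C
    u=cv2.undistortPoints(np.array([[uv]],float),np.array(M),np.array(d))[0,0]
    v=E[:3,:3]@np.array([u[0],-u[1],-1]); return E[:3,3],v/np.linalg.norm(v)
def onz(C,uv,z):
    o,v=ray(C,uv); return o+v*(z-o[2])/v[2]
def tri(obs):
    A=np.zeros((3,3));b=np.zeros(3)
    rs=[ray(C,uv) for C,uv in obs]
    for o,v in rs:
        Q=np.eye(3)-np.outer(v,v);A+=Q;b+=Q@o
    p=np.linalg.solve(A,b); return p,[np.linalg.norm((np.eye(3)-np.outer(v,v))@(p-o))*1000 for o,v in rs]
E
python3 - <<'E'
from h import *
np.set_printoptions(precision=4,suppress=True)
S,T=cam('scene'),cam('top')
O={'origin':((219.3,206.5),(248.1,168.5)),'grip':((239.8,192.2),(234.7,194.7)),'rest':((217.8,218.8),(247.9,174.4)),'saddle':((233.2,196),(238.2,189.9)),'white':((179.5,319.8),(142.8,198.6)),'mouth':((180.6,283.6),(137.8,191.6)),'blue':((230.4,271.7),(195.6,208.7)),'honey':((328,182.5),(344.9,246.8)),'caddy':((304,215.9),(278.6,245.6))}
for k,(a,b) in O.items():
    p,r=tri([(S,a),(T,b)]);print(k,p,r)
print('z0 rest',onz(S,O['rest'][0],0),onz(T,O['rest'][1],0))
print('mouth',onz(S,O['mouth'][0],.096),onz(T,O['mouth'][1],.096))
E
```

```text
origin [0.5977 0.0549 0.0566] [np.float64(2.3384346741775746), np.float64(2.3384346741773685)]
grip [0.5069 0.0819 0.1546] [np.float64(4.882959239298485), np.float64(4.882959239298579)]
rest [0.5974 0.0576 0.0137] [np.float64(3.6660349361694005), np.float64(3.6660349361693125)]
saddle [0.527  0.0766 0.1311] [np.float64(7.216546175646537), np.float64(7.216546175646598)]
white [ 0.5026  0.3634 -0.0018] [np.float64(5.54720874830684), np.float64(5.547208748306741)]
mouth [0.5009 0.3442 0.1016] [np.float64(2.511090170318509), np.float64(2.5110901703185577)]
blue [0.4789 0.1984 0.0067] [np.float64(1.1708085327030813), np.float64(1.1708085327029394)]
honey [ 0.4055 -0.2408  0.0022] [np.float64(1.8371601435244493), np.float64(1.8371601435243397)]
caddy [ 0.3951 -0.0473  0.025 ] [np.float64(1.604739446207867), np.float64(1.604739446207817)]
z0 rest [0.6103 0.0456 0.    ] [0.5974 0.0566 0.    ]
mouth [0.507  0.3412 0.096 ] [0.4996 0.345  0.096 ]
```

```bash
cat >> h.py <<'E'
np.set_printoptions(precision=4,suppress=True)
def frame(yaw,pitch):
    # tool orientation: tool z pointing 'pitch' deg below horizontal along heading yaw (pitch>90 => points back); tool y horizontal (right), x up/forward
    h=np.array([np.cos(np.radians(yaw)),np.sin(np.radians(yaw)),0]); p=np.radians(pitch)
    z=h*np.cos(p)-np.array([0,0,np.sin(p)]); y=np.cross([0,0,-1],h); x=np.cross(y,z)
    return np.c_[x,y,z]
def rel(Rt,pt,s=None):
    s=s or get_state(); R0=R.from_quat(s['tcp_rot']).as_matrix()
    return np.degrees(R.from_matrix(R0.T@Rt).as_rotvec()), R0.T@(np.asarray(pt)-s['eef_pos'])
def show(): 
    s=get_state(); m=R.from_quat(s['tcp_rot']).as_matrix(); print('t',s['time'],'p',s['eef_pos'],'q',s['qpos'],'op',s['opening'],'F',s['contact_force']); print(m); return s
E
python3 - <<'E'
from h import *
T=cam('top');S=cam('scene')
print('tap',onz(T,(325,207),.165),onz(T,(325,205),.165),'jarbase?',onz(T,(323,165),.1))
show()
print(rel(frame(-16.5,95),[0.45,0.07,0.30]))
E
```

```text
tap [ 0.4887 -0.1449  0.165 ] [ 0.4937 -0.1447  0.165 ] jarbase? [ 0.6156 -0.1475  0.1   ]
t 1.05 p [ 0.2269 -0.6357  0.2313] q [-1.378   0.2863  1.5767 -0.      1.2786 -0.15  ] op 1.0020371214328245 F [0.0319 0.2242 0.0892]
[[ 0.9418  0.3362 -0.    ]
 [ 0.3362 -0.9418  0.    ]
 [ 0.     -0.     -1.    ]]
(array([ 1.5761, -4.8328, 36.1206]), array([ 0.4473, -0.5896, -0.0687]))
```

>>> {"api": "move_arm", "payload": {
  "plan": [
    [[0, 0, 4, 0.03, -0.04, -0.02, 0.0854], [0, 0, 8, 0.07, -0.09, -0.04, 0.0854], [0, 0, 12, 0.11, -0.14, -0.06, 0.0854], [0, 0, 16, 0.145, -0.19, -0.07, 0.0854], [0, 0, 20, 0.18, -0.24, -0.07, 0.0854]]
  ]
}}

```text
time: 1.68
eef_pos: [0.3145, -0.3544, 0.3027]
tcp_rot: [1.0, -0.005, 0.001, 0.001]
contact_force: [0.5, 0.3, -0.1]
opening: 1.002
```

Run:
```python
from h import *
show()
print(rel(frame(-16.5,95),[0.45,0.07,0.30]))
```

```text
t 1.675 p [ 0.3145 -0.3544  0.3027] q [-1.0597 -0.223   1.9694  0.0003  1.3921  0.5201] op 1.0020307177541348 F [ 0.4809  0.342  -0.0661]
[[ 1.     -0.009   0.0018]
 [-0.009  -1.     -0.0026]
 [ 0.0019  0.0026 -1.    ]]
(array([ 0.8279, -5.0938, 15.9677]), array([ 0.1316, -0.4256,  0.0019]))
```

>>> {"api": "move_arm", "payload": {
  "plan": [
    [[0, -1, 3, 0.01, -0.055, 0.0, 0.0854], [0, -2, 6, 0.03, -0.11, 0.0, 0.0854], [0, -3, 9, 0.05, -0.17, 0.0, 0.0854], [0, -4, 12, 0.07, -0.23, 0.0, 0.0854], [1, -5, 14, 0.09, -0.285, 0.0, 0.0854]]
  ]
}}

```text
time: 2.3
eef_pos: [0.4074, -0.068, 0.3027]
tcp_rot: [0.991, -0.127, -0.042, -0.008]
contact_force: [1.3, 0.3, 0.2]
opening: 0.996
```

>>> {"api": "move_arm", "payload": {
  "plan": [
    [[0, 0, 1, 0.01, -0.04, 0.0, 0.0854], [0, 0, 2, 0.03, -0.08, 0.0, 0.0854], [0, 0, 2, 0.03, -0.12, 0.0, 0.0854], [0, 0, 2, 0.03, -0.13, 0.0, 0.0854], [0, 0, 2, 0.03, -0.13, 0.0, 0.0854]]
  ]
}}

```text
time: 2.92
eef_pos: [0.4689, 0.0504, 0.3008]
tcp_rot: [0.989, -0.143, -0.042, -0.007]
contact_force: [0.8, -0.9, 0.3]
opening: 0.997
```

Run:
```python
from h import *
s=show()
im=read_camera('wrist'); cv2.imwrite('pics/w1.png',cv2.resize(im[:,:,::-1],(768,576),interpolation=cv2.INTER_CUBIC)); np.save('w1.npy',im)
for q in ('tea_strainer','strainer_grip','strainer_rest','rest_saddle'):
    print(q,[(round(d['p'],2),[round(float(x),1) for x in d['centre']]) for d in pinpoint('wrist',q)][:3])
C=cam('wrist',s)
print(proj(C,[[.507,.082,.1546],[.5977,.0549,.0566],[.527,.0766,.131]]))
```

```text
t 2.925 p [0.4689 0.0504 0.3008] q [-0.1169 -0.1768  1.9355  0.0155  1.4664  1.7398] op 0.9969694590946355 F [ 0.7889 -0.8894  0.263 ]
[[ 0.9553 -0.2843 -0.081 ]
 [-0.2832 -0.9587  0.0251]
 [-0.0848 -0.001  -0.9964]]
tea_strainer [(0.93, [210.6, 31.2])]
strainer_grip [(0.68, [210.4, 132.8])]
strainer_rest []
rest_saddle [(0.6, [212.9, 101.9])]
[[207.3724 137.4728]
 [215.9464  32.952 ]
 [209.2447 110.6664]]
```

View pics/w1.png

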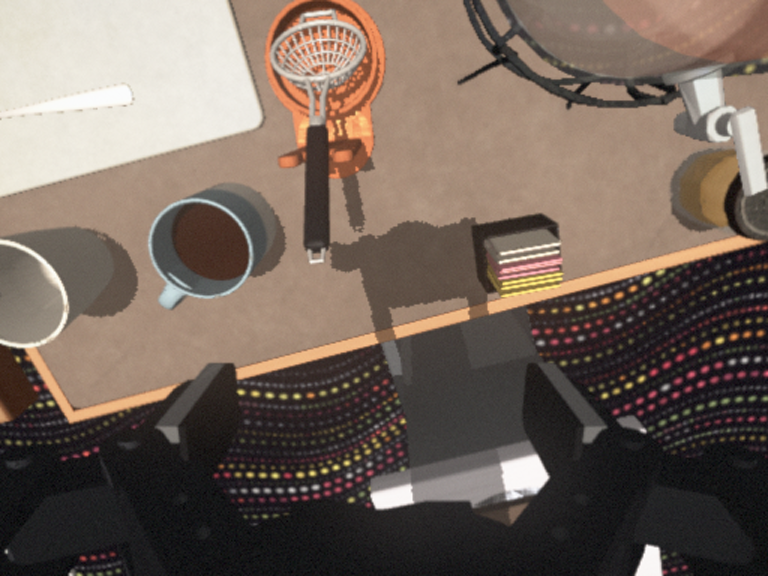

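Run:
```python
from h import *
s=get_state()
W,S,T=cam('wrist',s),cam('scene'),cam('top')
obs=[(W,(-.084,0,.005),(211.2,84)),(W,(-.180,0,.005),(211,164.5)),(W,(-.188,0,0),(211.3,174)),(W,(-.145,0,0),(210.4,132.8)),(W,(0,0,0),(210.6,32)),
 (S,(0,0,0),(219.3,206.5)),(T,(0,0,0),(248.1,168.5)),(S,(-.188,0,0),(375/1.5-.3,278/1.5)),(T,(-.188,0,0),(350/1.5,301/1.5)),(S,(-.145,0,0),(239.8,192.2)),(T,(-.145,0,0),(234.7,194.7))]
def pts(v,l):
    ps,pt=v[3],v[4]
    h=np.array([np.cos(ps),np.sin(ps),0]);x=h*np.cos(pt)-np.array([0,0,np.sin(pt)]);y=np.array([-np.sin(ps),np.cos(ps),0]);z=np.cross(x,y)
    return v[:3]+np.c_[x,y,z]@np.array(l)
def f(v):
    r=[(proj(C,pts(v,l))[0]-uv)*(1.5 if C is W else 1) for C,l,uv in obs]
    return np.r_[np.ravel(r),(np.degrees(v[4])-50)*.7]
o=least_squares(f,[.598,.055,.057,-.28,.87],loss='soft_l1')
v=o.x;print(v[:3],np.degrees(v[3:]));print(f(v)[:-1].reshape(-1,2))
g=pts(v,(-.145,0,0));print('grip',g,'saddlept',pts(v,(-.1,0,-.005)))
np.save('strainer.npy',v)
S_=[('mug',)]
```

```text
[0.602  0.0592 0.0429] [-10.6825  49.2288]
[[-1.3391 -4.0685]
 [-1.1532 -1.9084]
 [ 0.2085  1.0355]
 [ 1.4479  1.4676]
 [ 1.0504  0.1712]
 [-2.7463  4.1933]
 [-1.0952  0.504 ]
 [ 1.198   0.0687]
 [-0.833  -0.0152]
 [ 2.3984 -0.3933]
 [ 1.5901 -2.3222]]
grip [0.5089 0.0767 0.1527] saddlept [0.5341 0.072  0.1154]
```

Run:
```python
from h import *
s=get_state()
W,S,T=cam('wrist',s),cam('scene'),cam('top')
o1=[(W,(-.084,0,.005),(211.2,84)),(W,(-.180,0,.005),(211,164.5)),(W,(-.188,0,0),(211.3,174))]
o2=[(T,(-.188,0,0),(350/1.5,301/1.5)),(T,(0,0,0),(248.1,168.5)),(S,(-.188,0,0),(375/1.5-.3,278/1.5)),(W,(0,0,0),(212,33)),(S,(0,0,0),(219.3,206.5))]
def pts(v,l):
    ps,pt=v[3],v[4]
    h=np.array([np.cos(ps),np.sin(ps),0]);x=h*np.cos(pt)-np.array([0,0,np.sin(pt)]);y=np.array([-np.sin(ps),np.cos(ps),0]);z=np.cross(x,y)
    return v[:3]+np.c_[x,y,z]@np.array(l)
for obs in (o1,o1+o2[:4],o1+o2,o2[:3]):
  def f(v):
    r=[(proj(C,pts(v,l))[0]-uv) for C,l,uv in obs]
    return np.r_[np.ravel(r),(np.degrees(v[4])-50)*3,(v[2]-.0476)*1000]
  v=least_squares(f,[.598,.055,.0476,-.28,.87]).x
  print(v[:3],np.degrees(v[3:]),'grip',pts(v,(-.145,0,0)));print(f(v)[:-2].reshape(-1,2).round(1).tolist())
```

```text
[0.6    0.0583 0.0469] [-10.7357  50.1788] grip [0.5088 0.0756 0.1583]
[[-0.2, -2.0], [-0.4, -0.2], [0.5, 2.1]]
[0.6004 0.0582 0.0463] [-10.9119  49.9375] grip [0.5087 0.0758 0.1573]
[[-0.2, -2.1], [-0.6, -0.2], [0.3, 2.0], [-0.6, -0.4], [-0.8, 0.8], [1.3, -1.9], [0.3, -0.0]]
[0.6002 0.0573 0.047 ] [-11.3367  49.9555] grip [0.5087 0.0756 0.158 ]
[[0.2, -2.2], [-0.6, -0.1], [0.2, 2.1], [-0.6, -0.5], [-0.5, 0.8], [1.2, -2.1], [1.0, -0.2], [-1.9, 2.8]]
[0.6008 0.0564 0.047 ] [-12.4038  49.7815] grip [0.5093 0.0765 0.1577]
[[-1.1, -0.8], [-0.2, 0.6], [0.7, -1.7]]
```

Run:
```python
from h import *
for n in('scene','top'):
    im=read_camera(n); cv2.imwrite(f'pics/{n}1.png',cv2.resize(im[:,:,::-1],(768,576)))
```

```text
(no output)
```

View pics/scene1.png

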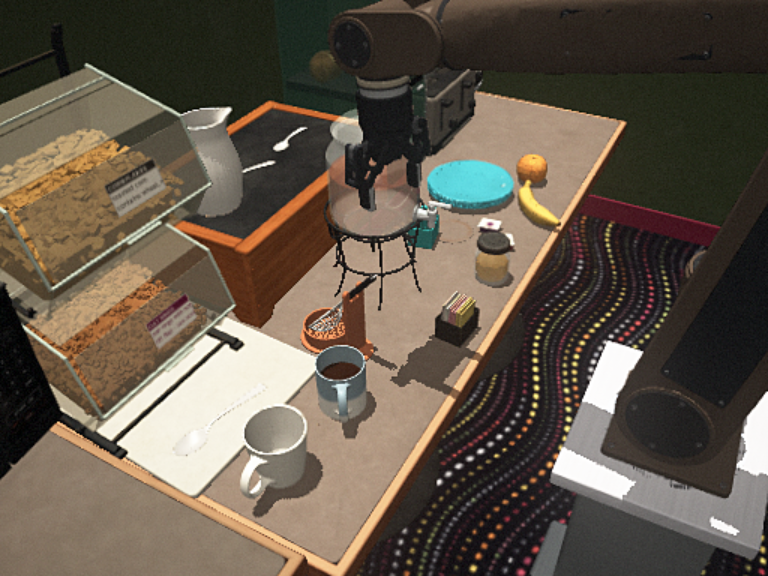

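View pics/top1.png

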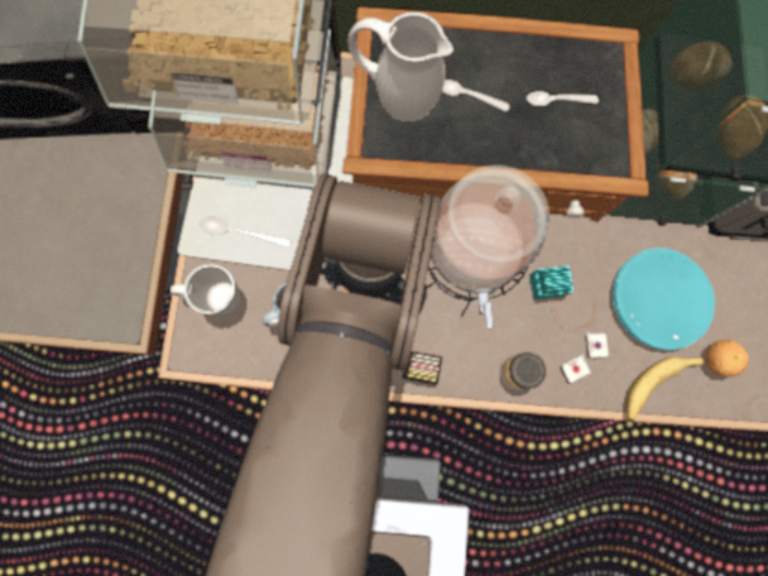

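```bash
cat >> h.py <<'E'
def rot(ax,a): return R.from_euler(ax,a).as_matrix()
DAT=[([-1.378,.2863,1.5767,0,1.2786,-.15],[.2269,-.6357,.2313],[[.9418,.3362,0],[.3362,-.9418,0],[0,0,-1]]),
([-1.0597,-.223,1.9694,.0003,1.3921,.5201],[.3145,-.3544,.3027],[[1,-.009,.0018],[-.009,-1,-.0026],[.0019,.0026,-1]]),
([-.1169,-.1768,1.9355,.0155,1.4664,1.7398],[.4689,.0504,.3008],[[.9553,-.2843,-.081],[-.2832,-.9587,.0251],[-.0848,-.001,-.9964]])]
def fk(q,g=(.436,.568,.101,.3,.32),s4=1,s6=1,full=False):
    a,b,l,z0,L=g
    A=rot('z',q[0]); p=np.array([0,0,z0]); p=p+A@[0,l,0]
    A=A@rot('y',q[1]); e=p+A@[0,0,a]; A=A@rot('y',q[2]); w=e+A@[0,0,b]
    A=A@rot('z',s4*q[3])@rot('y',q[4]); t=w+A@[0,0,L]; A=A@rot('z',s6*q[5]+OFF)
    return (t,A,w,e) if full else (t,A)
OFF=0
E
python3 - <<'E'
import h
from h import *
for s4 in(1,-1):
 for s6 in (1,-1):
  for o in (0,np.pi/2,np.pi,-np.pi/2):
   h.OFF=o
   print(s4,s6,round(o,2),[round(float(np.degrees(np.linalg.norm(R.from_matrix(fk(q,s4=s4,s6=s6)[1].T@np.array(m)).as_rotvec()))),2) for q,p,m in DAT])
E
```

```text
1 1 0 [90.0, 90.0, 90.0]
1 1 1.57 [0.0, 0.01, 0.01]
1 1 3.14 [90.0, 90.0, 90.0]
1 1 -1.57 [180.0, 180.0, 180.0]
1 -1 0 [72.81, 149.6, 70.63]
1 -1 1.57 [17.19, 59.6, 160.63]
1 -1 3.14 [107.19, 30.4, 109.37]
1 -1 -1.57 [162.81, 120.4, 19.37]
-1 1 0 [90.0, 90.0, 90.2]
-1 1 1.57 [0.0, 0.04, 1.78]
-1 1 3.14 [90.0, 90.0, 89.82]
-1 1 -1.57 [180.0, 180.0, 179.81]
-1 -1 0 [72.81, 149.6, 70.46]
-1 -1 1.57 [17.19, 59.6, 160.45]
-1 -1 3.14 [107.19, 30.4, 109.57]
-1 -1 -1.57 [162.81, 120.4, 19.64]
```

```bash
sed -i 's/^OFF=0/OFF=np.pi\/2/' h.py
python3 - <<'E'
from h import *
def f(g): return np.r_[np.ravel([fk(q,g)[0]-p for q,p,m in DAT])*1000,(g[3]-.3)*1]
o=least_squares(f,(.436,.568,.101,.3,.32),x_scale=.01);print(o.x,f(o.x)[:-1].round(2)); print(o.x[3]-o.x[4])
for L in (.25,.3,.35,.4):
  o2=least_squares(lambda g:np.r_[f(g)[:-1],(g[4]-L)*1e5],o.x);print(L,o2.x,abs(f(o2.x)[:-1]).max())
E
```

```text
[0.438  0.5678 0.1009 0.2256 0.2509] [-0.01 -0.01  0.05  0.   -0.   -0.   -0.    0.01 -0.05]
-0.025284671310443152
0.25 [0.4381 0.5678 0.1009 0.2247 0.25  ] 0.0527259557202564
0.3 [0.4346 0.569  0.1006 0.2782 0.3   ] 2.233575908312968
0.35 [0.4311 0.5702 0.1004 0.3318 0.35  ] 4.505766813680257
0.4 [0.4277 0.5715 0.1001 0.3854 0.4   ] 6.7779578230365845
```

```bash
cat >> h.py <<'E'
G=(.438,.5678,.1009,.2256,.2509)
LO=np.array([-2.77,-.9,.21,-1.53,.24,-2.84]);HI=np.array([2.77,2.22,2.48,4.67,2.81,2.84])
def ik(Rt,pt,q0):
    f=lambda q:(lambda t,A:np.r_[(t-pt)*10,R.from_matrix(A.T@Rt).as_rotvec()*2])(*fk(q,G))
    o=least_squares(f,np.clip(q0,LO+1e-3,HI-1e-3),bounds=(LO,HI)); return o.x,np.linalg.norm(o.fun)
def cyl(q,c=(.615,-.147),h=.42):
    t,A,w,e=fk(q,G,full=True); d=[]
    for u,v in((e,w),(w,t)):
        for k in np.linspace(0,1,30):
            p=u+(v-u)*k
            if p[2]<h+.06: d.append(np.hypot(p[0]-c[0],p[1]-c[1]))
    return min(d,default=9),w
E
python3 - <<'E'
from h import *
g=np.array([.509,.0757,.158]);q0=get_state()['qpos'];m=np.array([.5,.344])
for tau in (0,10,15,20,25,30):
  F=frame(-11.2,90+tau);q,e=ik(F,g+F[:,2]*.019,q0);q2,e2=ik(F,g+F[:,2]*.019+[0,0,.16],q)
  print('tau',tau,'grasp',q,e.round(4),'cyl',cyl(q),'lift',e2.round(4),cyl(q2)[0])
  for yaw in (35,50,60,70,80,90):
    F=frame(yaw,40+tau);h=np.array([np.cos(np.radians(yaw)),np.sin(np.radians(yaw))])
    p=np.r_[m-.145*h,.138]+F[:,2]*.019; qq,ee=ik(F,p,q2); print('   ',yaw,p,qq,ee.round(4),'wrist',cyl(qq)[1])
E
```

```text
tau 0 grasp [-0.0497  0.0162  2.0574 -0.      1.0679  1.7166] 0.0 cyl (np.float64(0.24664000080954182), array([0.509 , 0.0757, 0.3899])) lift 0.0 0.24664000078823595
    35 [0.3931 0.2692 0.1258] [ 0.298  -0.3294  2.48    0.5603  0.3837  0.7982] 0.4918 wrist [0.289  0.1943 0.329 ]
    50 [0.4162 0.2441 0.1258] [ 0.01   -0.272   2.48    1.0422  0.7324 -0.0661] 0.3255 wrist [0.3377 0.1043 0.3097]
    60 [0.4348 0.231  0.1258] [-0.1032 -0.2191  2.48    1.1338  0.8801 -0.3621] 0.0849 wrist [0.3512 0.0651 0.2917]
    70 [0.4554 0.2214 0.1258] [-0.1561 -0.1117  2.4011  1.0953  1.0078 -0.5083] 0.0 wrist [0.3896 0.0408 0.2871]
    80 [0.4773 0.2155 0.1258] [-0.1698  0.0185  2.2772  1.0122  1.1275 -0.594 ] 0.0 wrist [0.444  0.0263 0.2871]
    90 [0.5    0.2136 0.1258] [-0.1603  0.1406  2.1451  0.9286  1.2355 -0.6609] 0.0 wrist [0.5    0.0214 0.2871]
tau 10 grasp [-0.0605  0.1064  1.9695  0.0247  1.2388  1.6957] 0.0 cyl (np.float64(0.2249326278976111), array([0.5485, 0.0679, 0.3864])) lift 0.0 0.23089047135790614
    35 [0.3912 0.2678 0.1234] [ 0.2991 -0.3464  2.48    0.407   0.46    0.9428] 0
[... 3283 characters left out ...]
.0 0.20598344488697998
    35 [0.3865 0.2646 0.1201] [ 0.3309 -0.2734  2.3831  0.1471  0.7007  1.1942] 0.0 wrist [0.3163 0.2153 0.3559]
    50 [0.411  0.2379 0.1201] [ 0.1925 -0.2366  2.3547  0.3133  0.7726  0.6929] 0.0 wrist [0.3558 0.1722 0.3559]
    60 [0.4307 0.2241 0.1201] [ 0.1233 -0.1799  2.3086  0.3776  0.8334  0.4164] 0.0 wrist [0.3878 0.1497 0.3559]
    70 [0.4526 0.2139 0.1201] [ 0.0755 -0.1068  2.245   0.4102  0.8971  0.1835] 0.0 wrist [0.4233 0.1332 0.3559]
    80 [0.4759 0.2076 0.1201] [ 0.0478 -0.0249  2.1681  0.419   0.9614 -0.0135] 0.0 wrist [0.461  0.1231 0.3559]
    90 [0.5    0.2055 0.1201] [ 0.0374  0.0603  2.0815  0.4112  1.0255 -0.1826] 0.0 wrist [0.5    0.1197 0.3559]
```

Run:
```python
from h import *
g=np.array([.509,.0757,.158]);F=frame(-11.2,110)
print(rel(F,g+F[:,2]*(.02-.09)),rel(F,g+F[:,2]*.02),F)
```

```text
(array([ -1.2617, -15.1399,  -5.3356]), array([ 0.061 , -0.0387,  0.0722])) (array([ -1.2617, -15.1399,  -5.3356]), array([ 0.0376, -0.0356,  0.1591])) [[ 0.9218 -0.1942 -0.3355]
 [-0.1825 -0.981   0.0664]
 [-0.342  -0.     -0.9397]]
```

>>> {"api": "move_arm", "payload": {
  "plan": [
    [[-0.4, -5, -2, 0.025, -0.02, 0.01, 0.0854], [-0.8, -10, -4, 0.05, -0.035, 0.03, 0.0854], [-1.3, -15, -5.3, 0.061, -0.039, 0.055, 0.0854], [-1.3, -15, -5.3, 0.061, -0.039, 0.072, 0.0854], [-1.3, -15, -5.3, 0.061, -0.039, 0.072, 0.0854]]
  ]
}}

```text
time: 3.9
eef_pos: [0.5312, 0.0712, 0.2225]
tcp_rot: [0.98, -0.097, -0.173, -0.016]
contact_force: [-0.7, 0.2, 0.2]
opening: 0.999
```

Run:
```python
from h import *
s=show()
im=read_camera('wrist'); cv2.imwrite('pics/w2.png',cv2.resize(im[:,:,::-1],(768,576),interpolation=cv2.INTER_CUBIC))
for q in ('tea_strainer','strainer_grip'):
    print(q,[(round(d['p'],2),[round(float(x),1) for x in d['centre']]) for d in pinpoint('wrist',q)][:3])
C=cam('wrist',s)
g=np.array([.509,.0757,.158])
F=frame(-11.2,110)
h=np.array([np.cos(np.radians(-11.2)),np.sin(np.radians(-11.2)),0]);x=h*np.cos(np.radians(50))-[0,0,np.sin(np.radians(50))]
print(proj(C,[g,g-x*.035,g+x*.061,g-x*.043])*1.5)
print(rel(F,g+F[:,2]*.02))
```

```text
t 3.9 p [0.5312 0.0712 0.2225] q [-0.0753  0.1815  1.7462  0.0402  1.5614  1.6849] op 0.999431505975506 F [-0.6912  0.2035  0.2021]
[[ 0.9213 -0.1953 -0.3363]
 [-0.184  -0.9807  0.0656]
 [-0.3426  0.0014 -0.9395]]
tea_strainer [(0.89, [247.5, 30.9])]
strainer_grip [(0.86, [252.5, 204.9])]
[[379.7236 308.5103]
 [379.7545 385.9073]
 [379.6765 187.3838]
 [379.7621 404.4743]]
(array([ 0.0162, -0.3294, -0.0473]), array([0.0001, 0.0002, 0.092 ]))
```

View pics/w2.png

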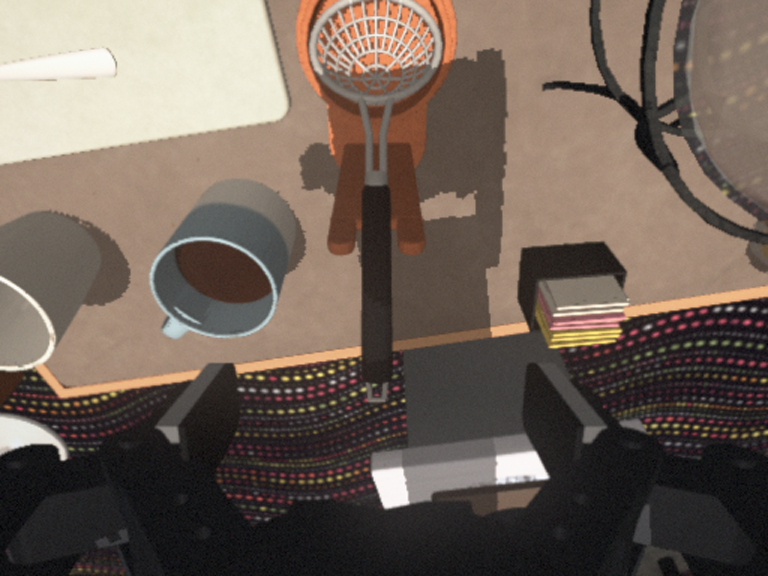

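The view at w2 shows the bar from (376,184) to (377,383), within 4 px of the prediction. Going in now.

>>> {"api": "move_arm", "payload": {
  "plan": [
    [[0, 0, 0, 0, -0.001, 0.03, 0.0854], [0, 0, 0, 0, -0.001, 0.06, 0.0854], [0, 0, 0, 0, -0.001, 0.08, 0.0854], [0, 0, 0, 0, -0.001, 0.092, 0.0854], [0, 0, 0, 0, -0.001, 0.092, 0.0854]]
  ]
}}

```text
time: 4.68
eef_pos: [0.5022, 0.0783, 0.1391]
tcp_rot: [0.981, -0.097, -0.17, -0.016]
contact_force: [0.3, 0.2, -0.5]
opening: 0.996
```

Run:
```python
from h import *
s=show()
im=read_camera('wrist'); cv2.imwrite('pics/w3.png',cv2.resize(im[:,:,::-1],(768,576),interpolation=cv2.INTER_CUBIC))
```

```text
t 4.675 p [0.5022 0.0783 0.1391] q [-0.0668  0.2072  1.8787  0.0436  1.397   1.6853] op 0.9962032843566946 F [ 0.2988  0.1684 -0.5313]
[[ 0.9234 -0.1949 -0.3306]
 [-0.1837 -0.9808  0.0651]
 [-0.337   0.0006 -0.9415]]
```

View pics/w3.png

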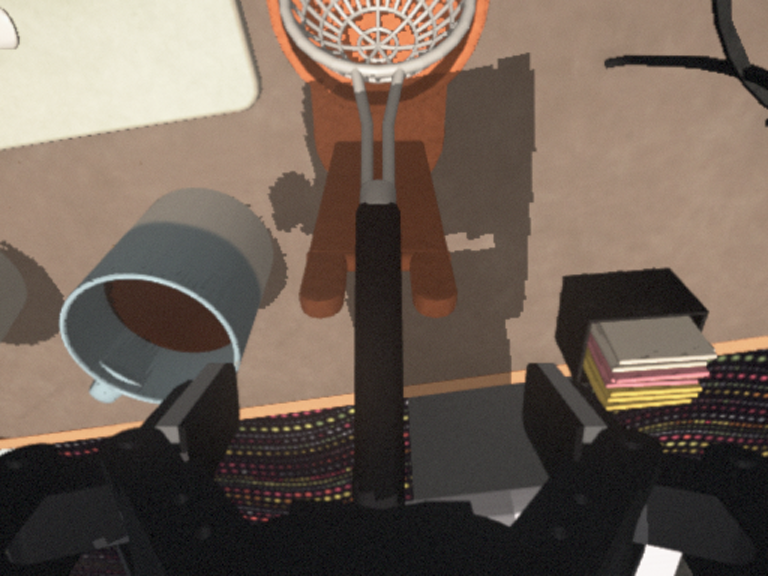

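>>> {"api": "move_arm", "payload": {
  "plan": [
    [[0, 0, 0, 0, 0, 0.001, 0.05], [0, 0, 0, 0, 0, 0.001, 0.03], [0, 0, 0, 0, 0, 0.001, 0.018], [0, 0, 0, 0, 0, 0.001, 0.0], [0, 0, 0, 0, 0, 0.001, 0.0]]
  ],
  "force": 80
}}

```text
time: 5.35
eef_pos: [0.5028, 0.0782, 0.139]
tcp_rot: [0.981, -0.097, -0.169, -0.016]
contact_force: [0.5, -0.5, 1.1]
opening: 0.146
```

>>> {"api": "move_arm", "payload": {
  "plan": [
    [[0, 0, 0, 0, 0, 0, 0.0], [0, 0, 0, 0, 0, 0, 0.0], [0, 0, 0, 0, 0, 0, 0.0], [0, 0, 0, 0, 0, 0, 0.0], [0, 0, 0, 0, 0, 0, 0.0]]
  ]
}}

```text
time: 5.98
eef_pos: [0.5029, 0.0782, 0.139]
tcp_rot: [0.981, -0.097, -0.169, -0.016]
contact_force: [1.3, -0.3, 0.5]
opening: 0.15
```

Run:
```python
from h import *
s=show()
im=read_camera('wrist'); cv2.imwrite('pics/w4.png',cv2.resize(im[:,:,::-1],(768,576),interpolation=cv2.INTER_CUBIC))
print(rel(R.from_quat(s['tcp_rot']).as_matrix(),s['eef_pos']+[0,0,.16]))
```

```text
t 5.975 p [0.5029 0.0782 0.139 ] q [-0.0668  0.2074  1.8784  0.0436  1.3948  1.6853] op 0.14961574516188605 F [ 1.2784 -0.3083  0.4921]
[[ 0.9242 -0.1949 -0.3285]
 [-0.1838 -0.9808  0.065 ]
 [-0.3348  0.0003 -0.9423]]
(array([ 0.0017,  0.0025, -0.0023]), array([-0.0536,  0.    , -0.1508]))
```

View pics/w4.png

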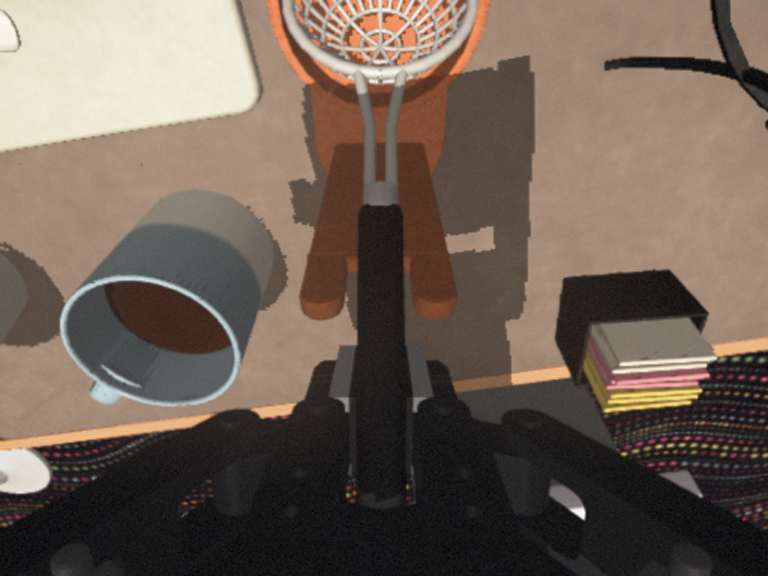

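>>> {"api": "move_arm", "payload": {
  "plan": [
    [[0, 0, 0, -0.005, 0, -0.014, 0.0], [0, 0, 0, -0.013, 0, -0.038, 0.0], [0, 0, 0, -0.024, 0, -0.066, 0.0], [0, 0, 0, -0.035, 0, -0.098, 0.0], [0, 0, 0, -0.043, 0, -0.122, 0.0]]
  ]
}}

```text
time: 6.65
eef_pos: [0.5033, 0.0782, 0.2709]
tcp_rot: [0.981, -0.097, -0.168, -0.017]
contact_force: [-0.8, -0.3, -1.0]
opening: 0.151
```

>>> {"api": "move_arm", "payload": {
  "plan": [
    [[0, 0, 0, -0.007, 0, -0.02, 0.0], [0, 0, 0, -0.013, 0, -0.038, 0.0], [0, 0, 0, -0.02, 0, -0.056, 0.0], [0, 0, 0, -0.023, 0, -0.066, 0.0], [0, 0, 0, -0.023, 0, -0.066, 0.0]]
  ]
}}

```text
time: 7.28
eef_pos: [0.5039, 0.0781, 0.3415]
tcp_rot: [0.981, -0.096, -0.168, -0.017]
contact_force: [0.3, -0.0, -1.2]
opening: 0.148
```

Run:
```python
from h import *
s=show()
for n in ('wrist','scene','top'):
  im=read_camera(n); cv2.imwrite(f'pics/{n}5.png',cv2.resize(im[:,:,::-1],(768,576),interpolation=cv2.INTER_CUBIC))
for q in ('white_mug_mouth','white_mug','strainer_rest','rest_saddle','blue_mug'):
    for n in ('scene','top'):
      print(q,n,[(round(d['p'],2),[round(float(x),1) for x in d['centre']]) for d in pinpoint(n,q)][:3])
```

```text
t 7.275 p [0.5039 0.0781 0.3415] q [-0.0668  0.0377  1.6838  0.0436  1.7557  1.7009] op 0.14762900681030952 F [ 0.3475 -0.0122 -1.2315]
[[ 0.9252 -0.1949 -0.3256]
 [-0.1838 -0.9808  0.0648]
 [-0.3319 -0.0001 -0.9433]]
white_mug_mouth scene [(0.81, [179.3, 285.2])]
white_mug_mouth top [(0.73, [135.9, 193.6])]
white_mug scene [(0.73, [184.9, 320.0])]
white_mug top [(0.67, [143.5, 199.6])]
strainer_rest scene [(0.65, [219.0, 222.0])]
strainer_rest top [(0.55, [246.9, 175.4])]
rest_saddle scene [(0.89, [232.8, 197.8])]
rest_saddle top [(0.17, [245.0, 175.2])]
blue_mug scene [(0.89, [230.9, 273.9])]
blue_mug top [(0.18, [143.3, 200.3])]
```

View pics/wrist5.png

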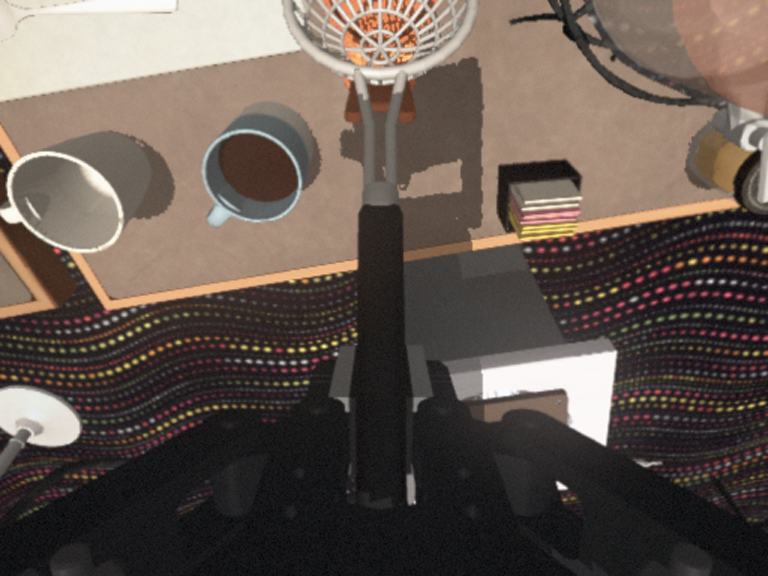

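View pics/scene5.png

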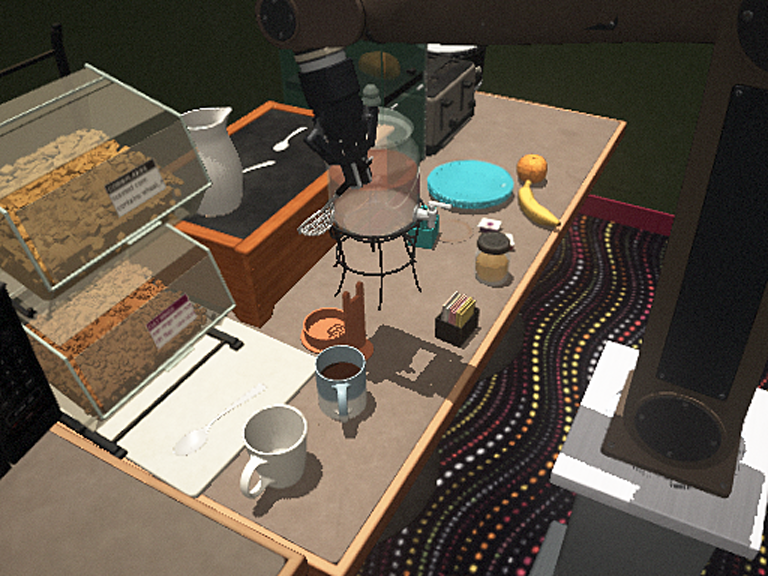

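View pics/top5.png

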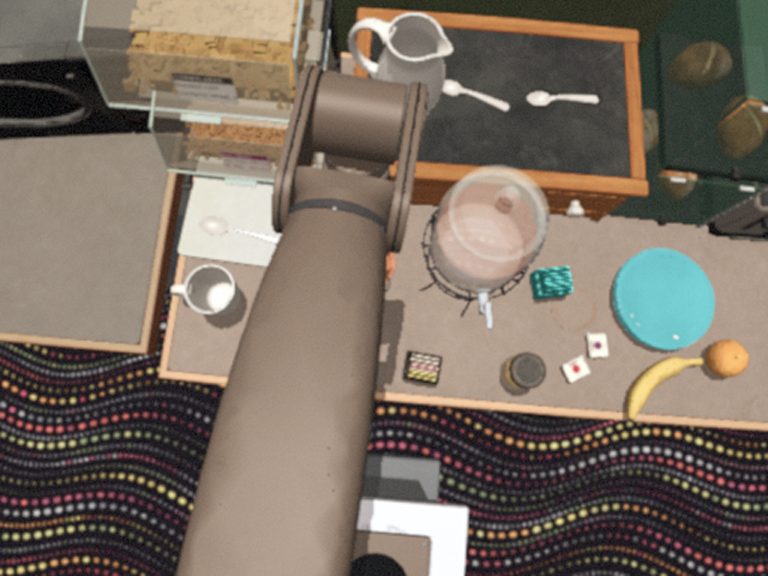

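Run:
```python
from h import *
s=get_state(); np.savez('cams.npz',W=cam('wrist',s)[2])
a=read_camera('wrist')[90:180,0:100]; b=read_camera('scene')[260:340,150:220]; c=read_camera('top')[165:220,105:170]
ims=[cv2.resize(x[:,:,::-1],None,fx=4,fy=4,interpolation=cv2.INTER_CUBIC) for x in (a,b,c)]
H=max(i.shape[0] for i in ims); W=sum(i.shape[1] for i in ims); o=np.zeros((H,W,3),np.uint8);x=0
for i in ims: o[:i.shape[0],x:x+i.shape[1]]=i; print(x);x+=i.shape[1]
if W>800: o=o[:,:]; print(W)
C=[cam('wrist',s),cam('scene'),cam('top')]
off=[(0,90,0),(150,260,400),(105,165,680)]
t=np.linspace(0,2*np.pi,60)
cp=o.copy()
for Ci,(ox,oy,X) in zip(C,off):
    P=np.c_[.5009+.045*np.cos(t),.344+.045*np.sin(t),0*t+.096]
    for u,v in proj(Ci,P): cv2.circle(cp,(int((u-ox)*4+X),int((v-oy)*4)),1,(0,0,255),-1)
cv2.imwrite('pics/mug_plain.png',o[:, :780]); cv2.imwrite('pics/mug_fit.png',cv2.resize(cp,(780,int(H*780/W))))
```

```text
0
400
680
940
```

View pics/mug_fit.png

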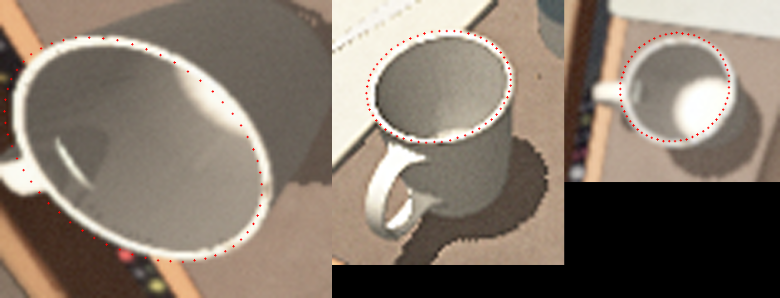

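```bash
cat >> h.py <<'E'
def strainer_in_tool(a, d, dy=0.0, c=0.145, yawd=0.0):
    # a: angle (deg) by which strainer x is tipped from tool z toward tool x; d: grip point behind TCP
    # strainer y = -tool y
    a=np.radians(a); x=np.array([np.sin(a),0,np.cos(a)]); y=np.array([0,-1,0.])
    if yawd: 
        Rz=R.from_rotvec(np.radians(yawd)*np.cross(x,y)).as_matrix(); x=Rz@x;y=Rz@y
    z=np.cross(x,y)
    T=np.eye(4);T[:3,:3]=np.c_[x,y,z];T[:3,3]=np.array([0,dy,-d])+x*c
    return T
def toolT(s):
    T=np.eye(4);T[:3,:3]=R.from_quat(s['tcp_rot']).as_matrix();T[:3,3]=s['eef_pos'];return T
E
python3 - <<'E'
from h import *
s=get_state();C=cam('wrist',s)
im=cv2.imread('pics/wrist5.png')
z=toolT(s)[:3,2]; print('tool pitch',np.degrees(np.arctan2(-z[2],z[0])))
a=180-50-np.degrees(np.arctan2(.9423,-.3285*.98-.065*.19)) ; print(a)
a=np.degrees(np.arccos(np.dot([np.cos(np.radians(50))*.981,-np.cos(np.radians(50))*.194,-np.sin(np.radians(50))],[-.3285,.065,-.9423])));print('a',a)
t=np.linspace(0,2*np.pi,80)
for aa,d,col in((a,.019,(0,0,255)),):
    T=toolT(s)@strainer_in_tool(aa,d)
    f=lambda P:proj(C,np.asarray(P)@T[:3,:3].T+T[:3,3])*1.5
    for u,v in f(np.c_[.036*np.cos(t),.036*np.sin(t),0*t]): cv2.circle(im,(int(u),int(v)),1,col,-1)
    for u,v in f([[-.084,.007,.005],[-.084,-.007,.005],[-.18,.007,.005],[-.18,-.007,.005]]): cv2.circle(im,(int(u),int(v)),2,(0,255,0),-1);print(u,v)
cv2.imwrite('pics/ov5.png',im)
E
```

```text
tool pitch 109.11069904723509
20.467909438165208
a 59.56275342315227
357.3031891607985 200.66016507753102
402.74794045585423 200.69871968966487
352.3580349839258 543.5857112463875
406.76091355780363 543.6548139404132
```

View pics/ov5.png

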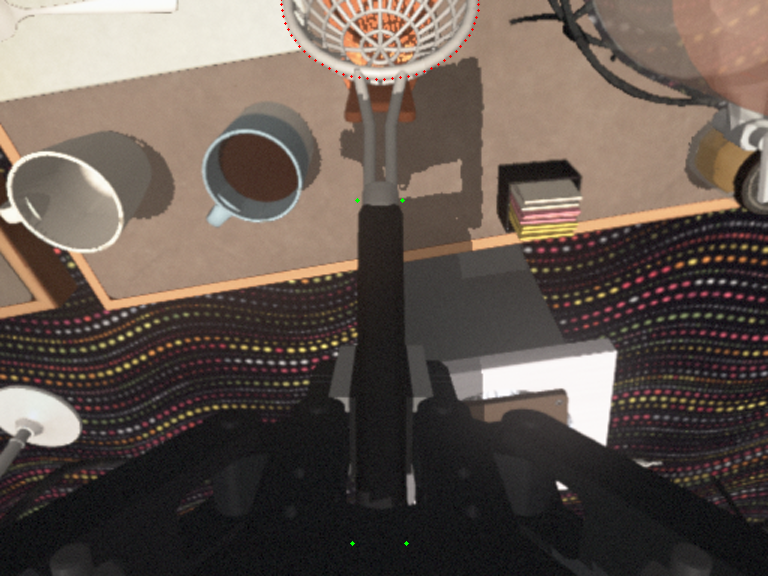

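```bash
cat >> h.py <<'E'
A0=59.56; TST=strainer_in_tool(A0,.019)
def strT(yaw,pitch,o):
    ps,pt=np.radians(yaw),np.radians(pitch)
    h=np.array([np.cos(ps),np.sin(ps),0]);x=h*np.cos(pt)-np.array([0,0,np.sin(pt)]);y=np.array([-np.sin(ps),np.cos(ps),0])
    T=np.eye(4);T[:3,:3]=np.c_[x,y,np.cross(x,y)];T[:3,3]=o;return T
def ypo(T):
    x=T[:3,0];return np.degrees(np.arctan2(x[1],x[0])),np.degrees(np.arcsin(-x[2])),T[:3,3]
def plan(goal,n,tot=None,TST=TST,verbose=True):
    s=get_state();S=toolT(s)@TST;y0,p0,o0=ypo(S);print('now',y0,p0,o0,'tilt y',np.degrees(np.arcsin(S[2,1])));q=s['qpos']
    for i in range(1,n+1):
        k=i/n;k=k*k*(3-2*k)
        T=strT(y0+(goal[0]-y0)*k,p0+(goal[1]-p0)*k,o0+(np.array(goal[2])-o0)*k)@np.linalg.inv(TST)
        qn,e=ik(T[:3,:3],T[:3,3],q);r=rel(T[:3,:3],T[:3,3],s)
        print(i,r[0].round(1),r[1].round(3),'err',round(e,4),'dq/lim',round(float(max(abs(qn-q)*8/np.array([2.79,2.79,3.14,3.14,3.14,3.14]))),2),'w',fk(qn,G,full=True)[2].round(2) if verbose else '');q=qn
    print(q)
E
python3 - <<'E'
from h import *
plan((55,0,[.5,.342,.26]),15)
E
```

```text
now -11.24346970007832 49.895640040316856 [0.6015 0.0587 0.2478] tilt y -0.0046359120394366
1 [-0.3  0.6 -0.8] [-0.002 -0.002  0.002] err 0.0 dq/lim 0.03 w [0.58 0.07 0.58]
2 [-1.   2.4 -3.1] [-0.009 -0.007  0.007] err 0.0 dq/lim 0.08 w [0.57 0.08 0.58]
3 [-2.   5.2 -6.6] [-0.019 -0.014  0.015] err 0.0 dq/lim 0.13 w [0.55 0.09 0.58]
4 [ -3.    8.7 -11.2] [-0.031 -0.023  0.026] err 0.0 dq/lim 0.16 w [0.52 0.11 0.57]
5 [ -3.9  12.8 -16.8] [-0.043 -0.032  0.038] err 0.0 dq/lim 0.19 w [0.49 0.12 0.57]
6 [ -4.3  17.3 -23. ] [-0.054 -0.042  0.051] err 0.0 dq/lim 0.21 w [0.45 0.13 0.56]
7 [ -4.3  21.9 -29.7] [-0.063 -0.053  0.064] err 0.0 dq/lim 0.24 w [0.42 0.14 0.55]
8 [ -3.7  26.5 -36.6] [-0.069 -0.064  0.077] err 0.0 dq/lim 0.29 w [0.4  0.14 0.54]
9 [ -2.5  30.8 -43.4] [-0.073 -0.076  0.089] err 0.0 dq/lim 0.33 w [0.37 0.14 0.53]
10 [ -0.8  34.6 -49.9] [-0.075 -0.089  0.1  ] err 0.0 dq/lim 0.36 w [0.36 0.14 0.51]
11 [  1.1  37.9 -55.7] [-0.075 -0.102  0.11 ] err 0.0 dq/lim 0.37 w [0.35 0.14 0.5 ]
12 [  3.1  40.6 -60.7] [-0.073 -0.114  0.117] err 0.0 dq/lim 0.34 w [0.35 0.13 0.48]
13 [  4.8  42.5 -64.5] [-0.072 -0.124  0.123] err 0.0 dq/lim 0.28 w [0.35 0.13 0.47]
14 [  6.1  43.7 -67. ] [-0.071 -0.132  0.127] err 0.0 dq/lim 0.19 w [0.35 0.13 0.46]
15 [  6.5  44.1 -67.9] [-0.071 -0.134  0.128] err 0.0 dq/lim 0.07 w [0.35 0.13 0.46]
[ 0.0737 -0.4394  2.2997  0.4905  0.9847  0.4708]
```

>>> {"api": "move_arm", "payload": {
  "plan": [
    [[-2, 5, -6.6, -0.019, -0.014, 0.015, 0.0], [-3.5, 11, -14, -0.037, -0.028, 0.032, 0.0], [-4.3, 17, -22, -0.052, -0.041, 0.049, 0.0], [-4.2, 22, -30, -0.063, -0.053, 0.064, 0.0], [-3.7, 26.5, -36.6, -0.069, -0.064, 0.077, 0.0]]
  ]
}}

```text
time: 8.7
eef_pos: [0.4262, 0.1594, 0.2912]
tcp_rot: [0.973, 0.22, 0.069, -0.015]
contact_force: [-0.6, -0.4, -1.5]
opening: 0.149
```

Run:
```python
from h import *
plan((55,0,[.5,.342,.22]),9)
```

```text
now 25.457135712192265 22.291730026777937 [0.5449 0.2159 0.255 ] tilt y -0.05411642617323507
1 [ 0.2  0.8 -1. ] [-0.    -0.002  0.003] err 0.0 dq/lim 0.05 w [0.39 0.14 0.54]
2 [ 0.7  2.8 -3.6] [-0.001 -0.008  0.011] err 0.0 dq/lim 0.14 w [0.38 0.14 0.53]
3 [ 1.5  5.8 -7.5] [-0.001 -0.017  0.023] err 0.0 dq/lim 0.22 w [0.37 0.14 0.51]
4 [  2.8   9.3 -12. ] [-0.    -0.027  0.037] err 0.0 dq/lim 0.29 w [0.36 0.14 0.49]
5 [  4.4  12.9 -16.7] [ 0.002 -0.037  0.052] err 0.0 dq/lim 0.34 w [0.35 0.14 0.47]
6 [  6.2  16.3 -21. ] [ 0.006 -0.048  0.066] err 0.0 dq/lim 0.36 w [0.35 0.13 0.45]
7 [  8.   19.2 -24.6] [ 0.01  -0.057  0.079] err 0.0 dq/lim 0.33 w [0.35 0.13 0.44]
8 [  9.3  21.1 -27.1] [ 0.013 -0.064  0.087] err 0.0 dq/lim 0.24 w [0.35 0.13 0.42]
9 [  9.9  21.8 -28. ] [ 0.015 -0.066  0.091] err 0.0 dq/lim 0.09 w [0.35 0.13 0.42]
[ 0.0737 -0.3985  2.3469  0.5214  0.9075  0.4181]
```

>>> {"api": "move_arm", "payload": {
  "plan": [
    [[1.5, 5.8, -7.5, -0.001, -0.017, 0.023, 0.0], [4.4, 12.9, -16.7, 0.002, -0.037, 0.052, 0.0], [8.0, 19.2, -24.6, 0.01, -0.057, 0.079, 0.0], [9.9, 21.8, -28.0, 0.015, -0.066, 0.091, 0.0], [9.9, 21.8, -28.0, 0.015, -0.066, 0.091, 0.0]]
  ]
}}

```text
time: 9.32
eef_pos: [0.4217, 0.2304, 0.2014]
tcp_rot: [0.857, 0.445, 0.231, -0.122]
contact_force: [0.6, 0.5, -0.8]
opening: 0.148
```

Run:
```python
from h import *
s=get_state();C=cam('wrist',s)
im=cv2.resize(read_camera('wrist')[:,:,::-1],(768,576),interpolation=cv2.INTER_CUBIC)
cv2.imwrite('pics/w6.png',im)
sc=cv2.resize(read_camera('scene')[:,:,::-1],(1536,1152),interpolation=cv2.INTER_CUBIC)
t=np.linspace(0,2*np.pi,80);T=toolT(s)@TST
L=np.vstack([np.c_[.036*np.cos(t),.036*np.sin(t),0*t],[[0,0,-.026],[-.084,0,0],[-.188,0,0]]])
W=L@T[:3,:3].T+T[:3,3]
for u,v in proj(C,W)*1.5: cv2.circle(im,(int(u),int(v)),1,(0,0,255),-1)
sc2=sc.copy()
for u,v in proj(cam('scene'),W)*3: cv2.circle(sc2,(int(u),int(v)),1,(0,0,255),-1)
M=np.c_[.5+.045*np.cos(t),.342+.045*np.sin(t),0*t+.096]
for u,v in proj(C,M)*1.5: cv2.circle(im,(int(u),int(v)),1,(0,255,0),-1)
for u,v in proj(cam('scene'),M)*3: cv2.circle(sc2,(int(u),int(v)),1,(0,255,0),-1)
cv2.imwrite('pics/ov6.png',im);cv2.imwrite('pics/sc6.png',np.hstack([sc[600:1020,400:780],sc2[600:1020,400:780]]))
plan((55,0,[.5,.342,.139]),5)
```

```text
now 54.921472839600064 0.02693215731588708 [0.5011 0.3414 0.2203] tilt y -0.0002978380068372515
1 [ 0.  0. -0.] [-0.004 -0.     0.007] err 0.0 dq/lim 0.05 w [0.35 0.13 0.41]
2 [ 0.  0. -0.] [-0.015 -0.     0.025] err 0.0 dq/lim 0.1 w [0.35 0.13 0.39]
3 [ 0.  0. -0.] [-0.027 -0.001  0.045] err 0.0 dq/lim 0.13 w [0.35 0.13 0.37]
4 [ 0.   0.  -0.1] [-0.037 -0.001  0.063] err 0.0 dq/lim 0.11 w [0.35 0.13 0.35]
5 [ 0.   0.  -0.1] [-0.041 -0.001  0.07 ] err 0.0 dq/lim 0.05 w [0.35 0.13 0.34]
[ 0.0737 -0.2753  2.4198  0.6196  0.7421  0.2741]
```

View pics/ov6.png

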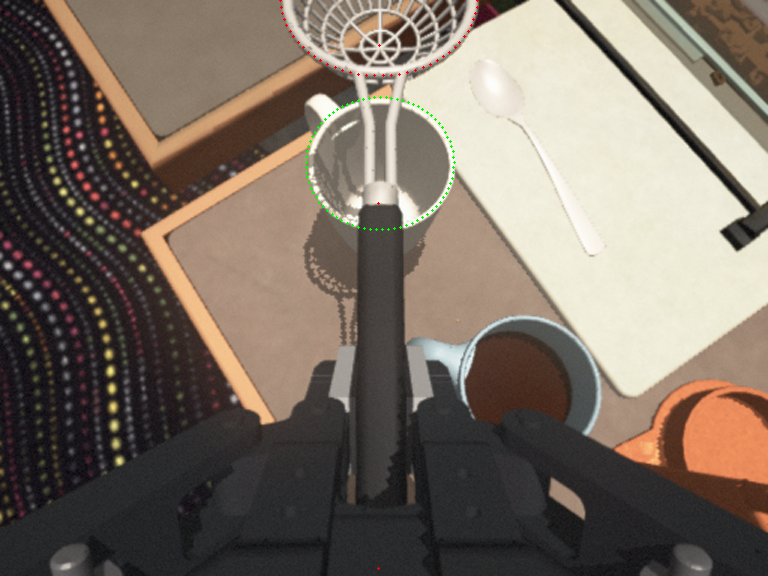

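View pics/sc6.png

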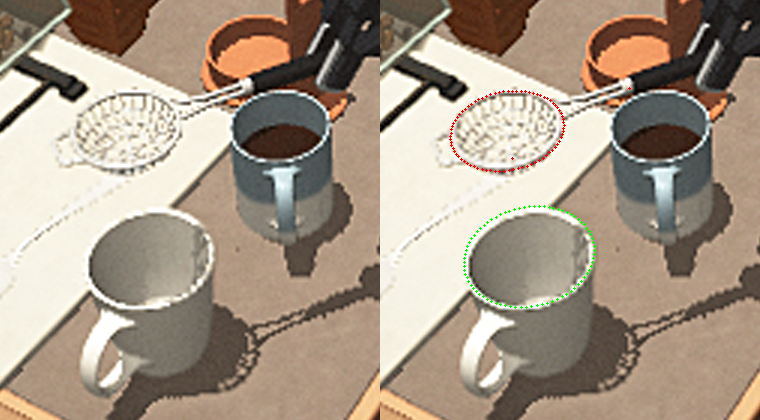

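>>> {"api": "move_arm", "payload": {
  "plan": [
    [[0, 0, 0, -0.006, 0, 0.01, 0.0], [0, 0, 0, -0.016, 0, 0.027, 0.0], [0, 0, 0, -0.027, -0.001, 0.045, 0.0], [0, 0, 0, -0.036, -0.001, 0.06, 0.0], [0, 0, 0, -0.041, -0.001, 0.07, 0.0]]
  ]
}}

```text
time: 10.05
eef_pos: [0.4224, 0.2312, 0.1219]
tcp_rot: [0.856, 0.445, 0.232, -0.121]
contact_force: [0.4, 0.2, -0.6]
opening: 0.146
```

>>> {"api": "move_arm", "payload": {
  "plan": [
    [[0, 0, 0, 0, 0, 0, 0.0], [0, 0, 0, 0, 0, 0, 0.0], [0, 0, 0, 0, 0, 0, 0.0], [0, 0, 0, 0, 0, 0, 0.0], [0, 0, 0, 0, 0, 0, 0.0]]
  ]
}}

```text
time: 10.68
eef_pos: [0.4225, 0.2313, 0.1222]
tcp_rot: [0.856, 0.445, 0.233, -0.121]
contact_force: [-0.0, 0.1, -1.3]
opening: 0.145
```

Run:
```python
from h import *
s=show();C=cam('wrist',s)
im=cv2.resize(read_camera('wrist')[:,:,::-1],(768,576),interpolation=cv2.INTER_CUBIC)
sc=cv2.resize(read_camera('scene')[:,:,::-1],(2048,1536),interpolation=cv2.INTER_CUBIC)
tp=cv2.resize(read_camera('top')[:,:,::-1],(2048,1536),interpolation=cv2.INTER_CUBIC)
t=np.linspace(0,2*np.pi,80);T=toolT(s)@TST
L=np.vstack([np.c_[.036*np.cos(t),.036*np.sin(t),0*t],[[0,0,-.026]]])
W=L@T[:3,:3].T+T[:3,3]; M=np.c_[.5+.045*np.cos(t),.342+.045*np.sin(t),0*t+.096]
sc2=sc.copy();tp2=tp.copy()
for i,c,k in((im,C,1.5),(sc2,cam('scene'),4),(tp2,cam('top'),4)):
    for P,col in((W,(0,0,255)),(M,(0,255,0))):
        for u,v in proj(c,P)*k: cv2.circle(i,(int(u),int(v)),1,col,-1)
cv2.imwrite('pics/ov7.png',im)
cv2.imwrite('pics/sc7.png',np.hstack([sc[950:1400,560:950],sc2[950:1400,560:950]]))
cv2.imwrite('pics/tp7.png',np.hstack([tp[600:950,420:800],tp2[600:950,420:800]]))
plan((55,0,[.5,.342,.139]),1)
```

```text
t 10.675 p [0.4225 0.2313 0.1222] q [ 0.0765 -0.245   2.3998  0.6244  0.7319  0.2702] op 0.14473983205385776 F [-0.0026  0.1068 -1.2926]
[[ 0.4958  0.8183  0.2909]
 [ 0.7058 -0.5748  0.4141]
 [ 0.5061 -0.     -0.8625]]
now 54.914975894202975 0.05442692196308058 [0.5002 0.342  0.1382] tilt y 0.01742389544139383
1 [ 0.   0.1 -0.1] [ 0.     0.    -0.001] err 0.0 dq/lim 0.09 w [0.35 0.13 0.34]
[ 0.0737 -0.2753  2.4198  0.6196  0.7421  0.2741]
```

View pics/ov7.png

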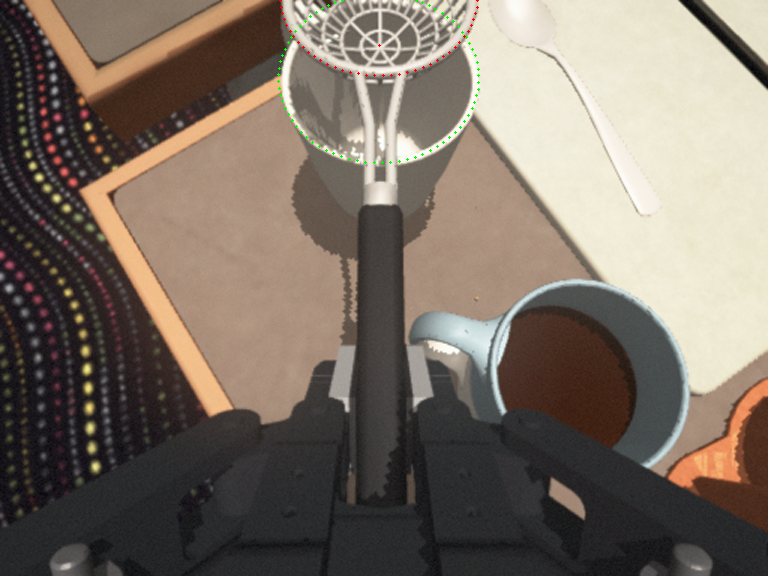

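View pics/sc7.png

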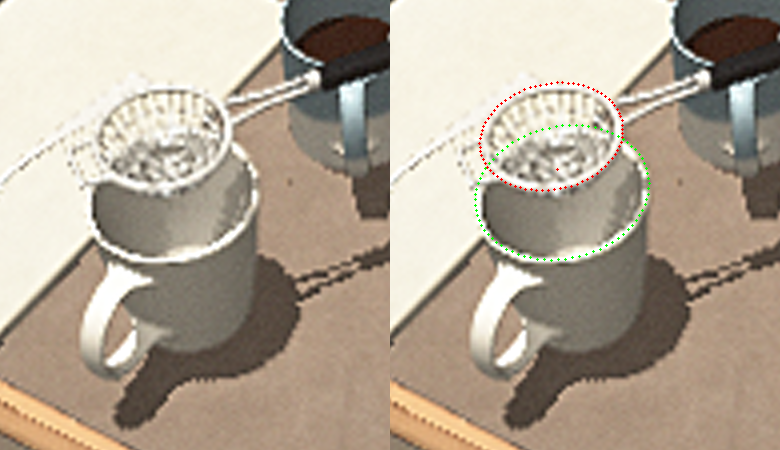

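View pics/tp7.png

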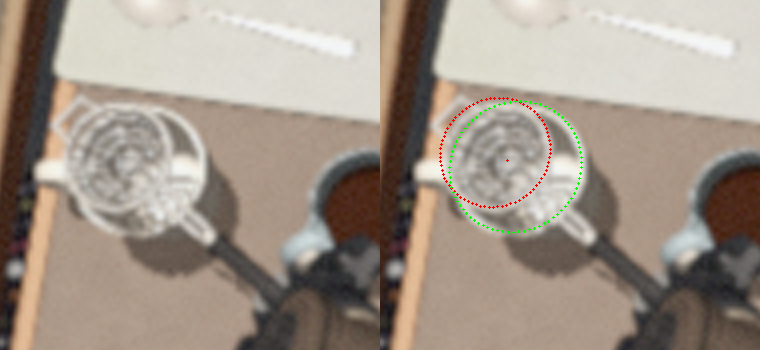

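Run:
```python
from h import *
a=cv2.imread('pics/scene0.png')
b=cv2.resize(read_camera('scene')[:,:,::-1],(768,576),interpolation=cv2.INTER_CUBIC)
print(get_state()['contact_force'],get_state()['dq'].round(4))
f=lambda i:cv2.resize(i[220:420,290:480],None,fx=2,fy=2)
cv2.imwrite('pics/cmp.png',np.hstack([f(a),f(b)]))
```

```text
[-0.7187  0.3414 -1.7685] [ 0.0004  0.0022  0.0005 -0.0003 -0.0002 -0.0004]
```

View pics/cmp.png

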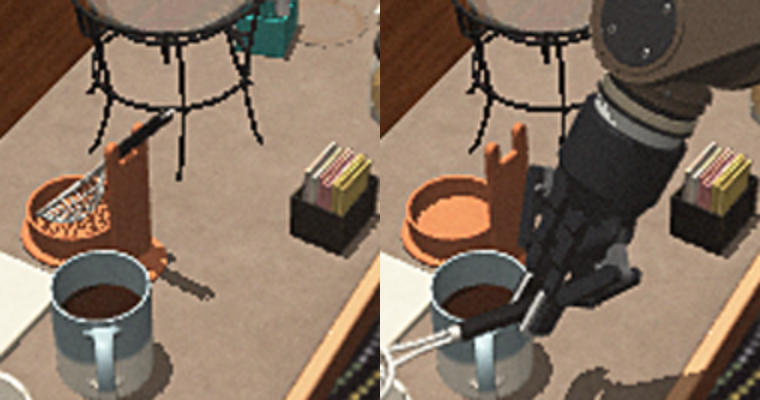

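The rest, blue mug and caddy stand at the same pixels as in the first picture (rest cup at about (60,215) in the crop, blue mug at (100,300), caddy at (335,200)), and the arm is still.

```bash
python3 -c "
from plant import ticket
print(ticket.sign_off())"
```

```text
the job is handed in; nothing more can be done
None
```

The strainer is out of its rest, turned level with its open side up, and held centred over the white mug, not touching it. I handed the job in at about 11 s of robot time, with the arm still and holding the grip bar across its 14 mm width at 80 N.

- **Position:** the rim centre is at (0.500, 0.342, 0.138) m, and I measured the mug's mouth at (0.500, 0.342) m. That puts the bottom of the bowl about 16 mm above the rim. The tilt worked out at about 0.1°, on the angle at which I found the strainer held.
- **Camera checks:** the outlines I projected for the strainer and the mug matched all three cameras. The scene and top cameras showed both shifted by the same 1 pixel or so, which is within the calibration error and does not affect the centring.
- **Other things:** the rest, blue mug and sugar caddy are at the same pixels as in the first picture. The white mug stands where I first measured it. I did not compare the honey jar closely at the end, but the arm stayed well clear of it.
- **Disagreements:** the first bearing for the strainer (-16.5°) was about 5° off the closer wrist view (-11°), and I used the wrist view. No check failed, and I was given no verdict.

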